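# Change over the stove, the mat and the serving tray

## Task

The water has boiled and the next dish is due: put the blue kettle in the middle of the cork mat, the red pot centrally on the stove's burner, and the steel tiffin carrier in the middle of the purple tray. All three places are taken at the start, so stand one vessel on a free patch of bare tile meanwhile. Carry the vessels upright and set them down without dropping them, leave the tumblers, the salt jar and the mortar where they are, and let go of everything at the end.

Things in the scene. Friction and masses are not known exactly. Their poses are not given: they have to be found in the camera images.
- kettle_center (a point): blue enamel kettle, 132 mm across, 158 mm high over its fixed arched handle, 0.5 to 0.8 kg; black grip bar 76 mm long (along x), 16 mm wide and high, bar centre 71 mm straight above this point, 40 mm clear below the bar. Spout along +x, out to 107 mm from the centre line. This point: centre line, half-way up (79 mm above the flat underside), z up. Starts on the stove.
- pot_center (a point): red stew pot, 120 mm across (134 over the lid clamps), 130 mm high over the handle, 0.55 to 0.95 kg; the aluminium lid is clamped fast; on it an arched handle with a black grip bar 76 mm long (along x), 16 mm wide and high, bar centre 57 mm straight above this point, 27 mm clear below the bar. This point: centre line, half-way up (65 mm above the flat underside), z up. Starts on the tray.
- tiffin_center (a point): steel tiffin carrier: two round tins strapped into one piece, 104 mm across (114 over the straps), 158 mm high over the arched handle, 0.5 to 0.85 kg; wooden grip bar 76 mm long (along x), 16 mm wide and high, bar centre 71 mm straight above this point, 28 mm clear below the bar. This point: centre line, half-way up (79 mm above the flat underside), z up. Starts on the mat.
- stove_rest (a point): portable single-burner gas stove, steel box 250 mm (x) by 270 mm (y) centred on the burner, fixed to the bench, with a black rotary knob that stands 24 mm out of the middle of its -x face. Four dark pan-support arms, level on top, reach from 27 to 105 mm from the burner's axis. This point: on the burner's axis at the top of the arms, 98 mm above the bench, where a vessel's underside rests.
- pad_top (a point): round cork mat, 180 mm across, 12 mm thick, fixed. This point: centre of its upper face.
- tray_in (a point): purple plastic serving tray, fixed, 324 mm (x) by 236 mm (y) over the lip, rim 20 mm high, inside 292 by 212 mm. This point: centre of the inner floor, 4 mm above the bench.
- salt_center (a point): jar of salt with a yellow lid, 60 mm across, 85 mm high, loose, to be left alone; it stands on the bare tiles nearest the robot. This point: its centre, half-way up. Between the listed things the tiles are bare; unlisted things stand over 0.66 m ahead, over 0.58 m to a side, or under 0.28 m ahead.
- mortar_center (a point): brown clay mortar, 124 mm across at the rim, 90 mm high, with its pestle leaning in it (up to 125 mm high), loose, to be left alone; at the back of the bench. This point: its centre line, 45 mm up.
- tumbler_a_center (a point): steel tumbler, 52 mm across the mouth, 62 mm high, loose, to be left alone; on the tray near the middle of its +x end. This point: its centre, half-way up.
- tumbler_b_center (a point): the same kind of steel tumbler, to be left alone, near the middle of the tray's -x end. This point: its centre, half-way up.
Not all that is in view belongs to the job. Of the things that look like the part that bears pad_top, the largest one is meant.

How it is judged:
At the end, for the whole second after the job is handed in: Kettle on the cork mat, pot on the stove's pan support, tiffin carrier on the tray floor: each within 15 mm of the middle, 6 mm in height and 0.08 rad of upright, released, at rest; salt jar, mortar and tumblers within 25 mm of their starts (horizontal distance between kettle_center and pad_top below 0.015 m and z of kettle_center in the frame of pad_top between 0.073 and 0.085 m and angle between each of kettle_center, pot_center, tiffin_center's own z axis and vertical below 0.08 rad and linear speed of each of kettle, pot, tiffin below 0.02 m/s and angular speed of each of kettle, pot, tiffin below 0.1 rad/s and horizontal distance between pot_center and stove_rest below 0.015 m and z of pot_center in the frame of stove_rest between 0.059 and 0.071 m and horizontal distance between tiffin_center and tray_in below 0.015 m and z of tiffin_center in the frame of tray_in between 0.073 and 0.085 m and distance of each of salt_center, mortar_center, tumbler_a_center, tumbler_b_center from where it was at the start of the episode below 0.025 m); the robot touches nothing.
It fails at once if the kettle, pot or tiffin carrier is tipped by more than 0.5 rad (angle between any of kettle_center, pot_center, tiffin_center's own z axis and vertical above 0.5 rad).
It fails at once if the kettle, pot or tiffin carrier is dropped (faster than 0.6 m/s with no finger on it) ((linear speed of kettle above 0.6 m/s and contact force between the fingers and kettle below 0.1 N) or (linear speed of pot above 0.6 m/s and contact force between the fingers and pot below 0.1 N) or (linear speed of tiffin above 0.6 m/s and contact force between the fingers and tiffin below 0.1 N)).
It fails at once if the salt jar, the mortar or a tumbler is moved by more than 25 mm or tipped by more than 0.4 rad (distance of any of salt_center, mortar_center, tumbler_a_center, tumbler_b_center from where it was at the start of the episode above 0.025 m or angle between any of salt_center, mortar_center, tumbler_a_center, tumbler_b_center's own z axis and vertical above 0.4 rad).
It also fails if it takes over 120 s, if anything falls off the work surface, if the arm or the gripper's body presses on something with over 40 N, if the wrist force passes 120 N, or if a joint passes its speed limit or range.

## Robot

A 7-joint arm with a two-finger parallel gripper is mounted at the origin on the work surface. World frame = base frame: x ahead of the robot, y to its left, z up, the work surface at z = 0. Lengths are in m, angles in rad, forces in N, time in s.
With the tool pointing down it reaches from about 0.425 to 0.95 m from the base axis. Payload 4.7 kg.
Tool frame: the origin (TCP) lies midway between the tips of the shut fingers; the grasp point (between the pads) lies 19 mm behind it; z points along the fingers, y is the line along which they close (so a half turn about z gives the same grasp; the last joint's range is limited). The gripper opens to 85 mm and grips with 20 to 120 N. Pads are 22 mm wide; open, the fingers measure 114 mm over their backs; the gripper's body (76 mm by 85 mm) begins 54 mm behind the grasp point. The pads swing forward as they close: fully open they stand 13 mm farther back than shut.
Start: joints at [-1.278, 0.469, -0.049, 1.532, 0.024, 1.141, -0.082], TCP at [0.213, 0.64, 0.231] pointing down, gripper open.
Joint ranges: [-2.59, 2.59], [-0.33, 1.99], [-1.39, 1.29], [0.1, 2.45], [-1.04, 4.18], [0.21, 1.99], [-2.66, 2.66]. Speed limits (rad/s): [2.57, 2.57, 3.14, 3.14, 3.14, 3.14, 3.14].

## Interface

Orientations are given as [roll, pitch, yaw] about the fixed x, y, z axes, in that order (R = Rz(yaw) Ry(pitch) Rx(roll)).
In Python, from plant import robot gives the robot as it stands.
- The arm moves only by the shell command python3 -m handwheel 'ROWS'. ROWS is JSON, a list of rows, each an object with "hand": the finger opening in mm, from 0 to 85.4; "translation": the shift along the tool's x, y, z in mm, a list of three; "rotation": the turn, a rotation vector about the tool's x, y, z in degrees, a list of three. In form: [{"hand": hand, "translation": [tx, ty, tz], "rotation": [rx, ry, rz]}, ...]. A call has exactly 5 rows; each row is the pose to reach, as a shift and turn from the pose commanded when the call began, along the tool's axes at that moment; what a row does not reach only later rows make up. A row lasts 1/12 s, in which the tool goes at most 41.7 mm and 7.16 degrees, less where a joint would pass 70% of its speed; a pose out of reach is approached as far as the arm can. A call with a gripper value outside its range is refused whole. The fingers move at their own pace and stop on an object; the grip force is fixed at half the most. Time passes only in rows, so rows that repeat a pose let the fingers close, or fill a call up. It gives the time, the measured TCP pose, the force, the opening and the grip force at its end, in the units of the state.
- robot.get_state(): the state, without advancing time (a new reading comes with each control period).
- robot.read_camera(name): name is "scene" or "top" or "wrist"; returns the picture (384x512x3 uint8, red, green, blue); there is no depth.
- robot.camera_model(name): a dict with "fx", "fy", "cx", "cy" (pixels), "T" (4x4, takes a point from camera to world coordinates); the wrist camera has in their place "mount" (4x4, takes a point from camera to tool coordinates, whose origin is the TCP and whose axes are the flange's). Camera axes: x right, y down, z forward; pixel columns grow to the right and rows downward; lengths in m; the calibration is good to about 2 mm. A picture is of the moment at which its call begins: read the wrist's pose just before it. camera_model takes no time and is no camera call.
- robot.job_done(): hands the job in; it is judged then, once.
The state is a dict: "time_s": time; "joints": joint angles; "joint_vel": joint speeds; "effort": joint torques, N m; "position": TCP position; "orientation": TCP orientation; "wrist_force": force on the tool from outside, world axes, zero at the start; "ft_torque": the same for the moment, N m; "gripper_width": finger opening in m; "finger_force": force on a finger pad.
Only numpy, scipy, OpenCV 4.12 (cv2) and the standard library are available. Lean on these libraries where they do the work, as an engineer would, in place of code of your own. Each camera call takes 0.05 s, during which the arm holds its last target. There are 200 camera calls.

## Working session

There is one attempt and no reset: what is moved stays moved. The work goes in short steps, Python scripts to look and compute and a shell command to move; the robot and the scene stay as the last step left them, time stands still between calls to the robot, and variables do not carry over. Pictures are saved under pics/ and viewed, at most 14 in all, crops included, and the job is handed in when it is done.

```bash
ls; mkdir -p pics; python3 - <<'E'
from plant import robot
import cv2,numpy as np
s=robot.get_state();print({k:np.round(v,3).tolist() for k,v in s.items()})
for n in("top","scene"):
    cv2.imwrite(f"pics/{n}0.png",robot.read_camera(n)[:,:,::-1])
    m=robot.camera_model(n);print(n,{k:np.round(v,3).tolist() for k,v in m.items()})
print(robot.camera_model("wrist"))
E
```

```text
pics
{'time_s': 0.0, 'joints': [-1.278, 0.469, -0.049, 1.534, 0.024, 1.141, -0.082], 'joint_vel': [-0.0, 0.002, -0.001, 0.0, -0.001, 0.001, -0.001], 'effort': [0.0, -51.03, -0.047, -23.77, 0.011, 0.008, 0.0], 'position': [0.213, 0.64, 0.23], 'orientation': [-3.14, 0.0, 2.82], 'wrist_force': [0.22, -0.724, -0.801], 'ft_torque': [0.032, 0.036, -0.015], 'finger_force': 0.0, 'gripper_width': 0.085}
top {'fx': 352.185, 'fy': 352.185, 'cx': 258.256, 'cy': 184.32, 'T': [[0.132, -0.971, 0.197, 0.336], [-0.991, -0.13, 0.023, -0.001], [0.004, -0.199, -0.98, 1.103], [0.0, 0.0, 0.0, 1.0]]}
scene {'fx': 414.321, 'fy': 414.321, 'cx': 258.328, 'cy': 190.673, 'T': [[0.876, 0.382, -0.295, 0.856], [0.482, -0.672, 0.562, -0.603], [0.016, -0.634, -0.773, 0.966], [0.0, 0.0, 0.0, 1.0]]}
{'fx': 273.1784804031911, 'fy': 273.1784804031911, 'cx': 253.47297729189316, 'cy': 191.14643424024766, 'mount': array([[-5.11132280e-04, -9.53577253e-01, -3.01148073e-01,
         7.70458466e-02],
       [ 9.99999867e-01, -5.07523271e-04, -9.02199531e-05,
        -7.99260171e-05],
       [-6.68079600e-05, -3.01148079e-01,  9.53577386e-01,
        -1.43221016e-01],
       [ 0.00000000e+00,  0.00000000e+00,  0.00000000e+00,
         1.00000000e+00]])}
```

View pics/top0.png

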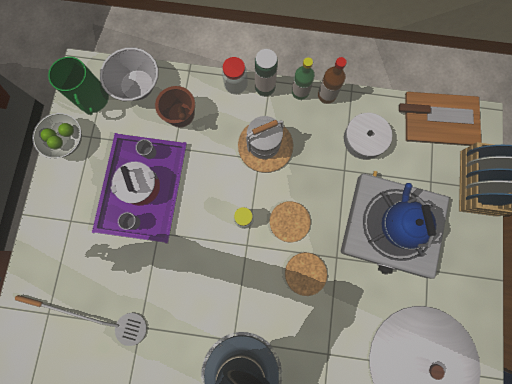

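View pics/scene0.png

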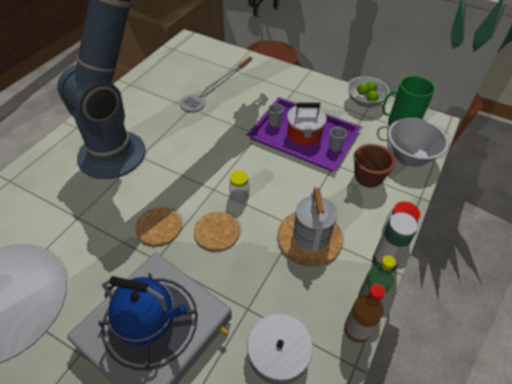

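The top view shows the tray with the pot (135,185), the tumblers at (145,147) and (126,220), the salt jar (243,216), the mortar (175,105), the tiffin on the largest mat (265,146) and the kettle on the stove (405,225). Next I'll measure positions and enlarge the picture.

```bash
cat > h.py <<'E'
import numpy as np,cv2
from plant import robot
from scipy.spatial.transform import Rotation as R
def TF(s):
    T=np.eye(4);T[:3,:3]=R.from_euler('xyz',s['orientation']).as_matrix();T[:3,3]=s['position'];return T
def cam(n,s=None):
    m=robot.camera_model(n);return m,(TF(s)@m['mount'] if n=='wrist' else m['T'])
def pix(m,T,uv,z):
    "pixels -> world points on plane z"
    uv=np.atleast_2d(np.asarray(uv,float))
    d=np.c_[(uv[:,0]-m['cx'])/m['fx'],(uv[:,1]-m['cy'])/m['fy'],np.ones(len(uv))]@T[:3,:3].T
    return T[:3,3]+d*((z-T[2,3])/d[:,2])[:,None]
def proj(m,T,p):
    q=(np.atleast_2d(p)-T[:3,3])@T[:3,:3]
    return np.c_[q[:,0]/q[:,2]*m['fx']+m['cx'],q[:,1]/q[:,2]*m['fy']+m['cy']]
def goal(p,yaw):
    "shift (mm, tool axes) and turn (deg) to TCP p, pointing down, tool yaw such that y axis is along closing dir 'yaw' (rad)"
    T=TF(robot.get_state());t=T[:3,:3].T@(np.array(p)-T[:3,3])*1000
    best=None
    for a in(yaw,yaw+np.pi):
        y=np.array([np.cos(a),np.sin(a),0]);z=np.array([0,0,-1.]);x=np.cross(y,z)
        r=R.from_matrix(T[:3,:3].T@np.c_[x,y,z]).as_rotvec(degrees=True)
        if best is None or np.linalg.norm(r)<np.linalg.norm(best):best=r
    print('shift',t.round(1),'turn',best.round(1))
E
python3 - <<'E'
from h import *
I=cv2.imread('pics/top0.png');m,T=cam('top')
H=cv2.cvtColor(I,cv2.COLOR_BGR2HSV)
def big(mask,box):
    k=np.zeros_like(mask);x0,y0,x1,y1=box;k[y0:y1,x0:x1]=mask[y0:y1,x0:x1]
    return max(cv2.findContours(k,0,1)[0],key=cv2.contourArea)[:,0,:]
c=big(cv2.inRange(H,(130,80,30),(155,255,255)),(80,120,200,250))
w=pix(m,T,c,.02)[:,:2];r=cv2.minAreaRect((w*1000).astype(np.float32));print('tray',r)
a=cv2.inRange(H,(8,80,60),(22,255,255))
for b in((230,115,300,180),(265,198,315,243),(280,250,332,298)):
    c=big(a,b);w=pix(m,T,cv2.convexHull(c)[:,0],.012)[:,:2]*1000
    print('mat',cv2.fitEllipse(w.astype(np.float32)),cv2.minEnclosingCircle(w.astype(np.float32)))
c=big(cv2.inRange(H,(22,100,80),(32,255,255)),(225,200,260,232));print('salt',pix(m,T,c.mean(0),.085))
for n,uv,z in(('mortar',(175,106),.09),('tumA',(145,146),.062),('tumB',(126,220),.062),('disc',(369,135),.02),('free',(212,190),0)):print(n,pix(m,T,uv,z).round(3))
s=[(85,80),(220,95),(335,160)]
V=np.hstack([cv2.resize(I[y:y+h,x:x+w],None,fx=4,fy=4,interpolation=3) for x,y,w,h in((90,130,100,115),)]+[cv2.resize(I[110:225,225:305],None,fx=4,fy=4,interpolation=3)])
cv2.imwrite('pics/z1.png',V)
cv2.imwrite('pics/z2.png',cv2.resize(I[165:285,335:460],None,fx=5,fy=5,interpolation=3))
E
```

```text
tray ((500.5684814453125, 390.24859619140625), (234.8068389892578, 321.89208984375), 89.70664978027344)
mat ((687.806396484375, 19.691450119018555), (176.5312957763672, 178.05142211914062), 113.31453704833984) ((687.7013549804688, 19.481142044067383), 89.74763488769531)
mat ((454.0611572265625, -87.61873626708984), (125.71892547607422, 126.07803344726562), 159.70054626464844) ((454.0134582519531, -87.4341812133789), 63.47106170654297)
mat ((304.03057861328125, -153.41949462890625), (125.12711334228516, 125.76301574707031), 131.0766143798828) ((303.8960876464844, -153.1691436767578), 63.38894271850586)
salt [[0.44261193 0.0546505  0.085     ]]
mortar [[0.75  0.308 0.09 ]]
tumA [[0.619 0.385 0.062]]
tumB [[0.388 0.396 0.062]]
disc [[ 0.764 -0.31   0.02 ]]
free [[0.521 0.168 0.   ]]
```

View pics/z1.png

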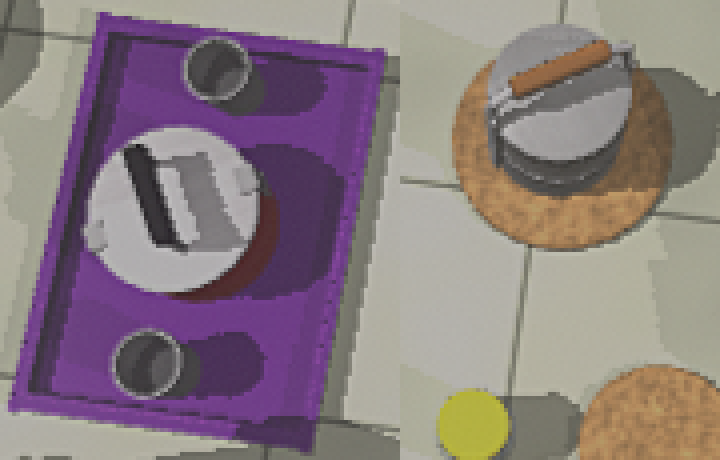

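View pics/z2.png

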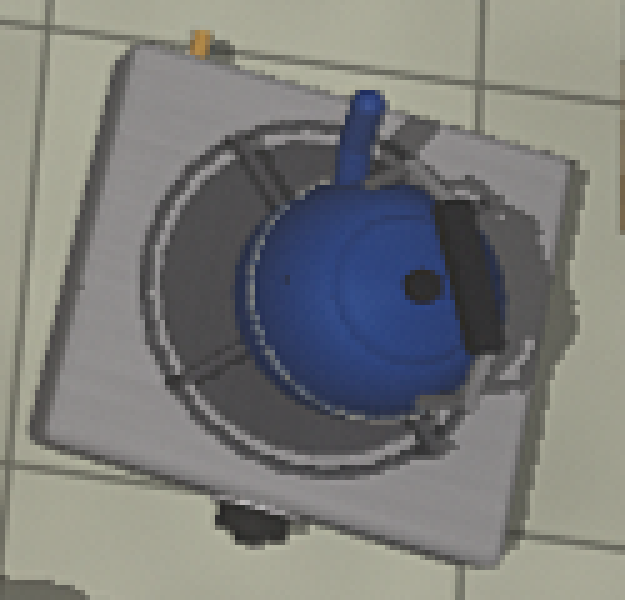

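Crops: the pot's bar runs from (123,167) to (132,191), the tiffin's from (253,132) to (277,122) and the kettle's from (426,206) to (432,235). The stove top's corners are at (362,173), (451,197), (434,279) and (341,252) in full-image pixels. Now the bar poses and the first move.

```bash
python3 - <<'E'
from h import *
m,T=cam('top')
for n,a,b,z in(('pot',(123.5,167.2),(131.8,191),.13),('tiffin',(253,132),(276.8,122.5),.166),('kettle',(426.5,206),(432,235),.252)):
    p=pix(m,T,[a,b],z);d=p[1]-p[0];print(n,p.mean(0).round(4),'len',np.linalg.norm(d).round(3),'barang',np.degrees(np.arctan2(d[1],d[0])).round(1))
C=np.array([(135,42),(580,162),(497,568),(32,435)])/5+[335,165]
for z in(.06,.08):
    p=pix(m,T,C,z);print(z,p.mean(0).round(4),[np.linalg.norm(p[i]-p[i-1]).round(3) for i in range(4)])
# scene cam refine: nothing
goal((.50,.40,.30),np.pi/2)
print(robot.get_state()['joints'])
E
```

```text
pot [0.4986 0.3891 0.13  ] len 0.074 barang -149.9
tiffin [0.6898 0.0235 0.166 ] len 0.073 barang -59.5
kettle [ 0.4746 -0.4035  0.252 ] len 0.07 barang -167.1
0.06 [ 0.4813 -0.4002  0.06  ] [np.float64(0.246), np.float64(0.274), np.float64(0.247), np.float64(0.274)]
0.08 [ 0.4785 -0.3926  0.08  ] [np.float64(0.242), np.float64(0.268), np.float64(0.243), np.float64(0.269)]
shift [-347.8 -137.   -69.4] turn [ -0.1  -0.  -18.4]
[-1.27788193  0.46936169 -0.0485984   1.53352166  0.02406235  1.14099436
 -0.08227284]
```

```bash
python3 - <<'E'
from h import *
goal((.499,.389,.25),np.radians(120))
E
```

```text
shift [-350.4 -147.7  -19.4] turn [ -0.1  -0.  -48.4]
```

```bash
python3 -m handwheel '[{"hand":85,"translation":[-20,-8,0],"rotation":[0,0,0]},{"hand":85,"translation":[-55,-22,0],"rotation":[0,0,0]},{"hand":85,"translation":[-90,-37,0],"rotation":[0,0,0]},{"hand":85,"translation":[-125,-52,-10],"rotation":[0,0,0]},{"hand":85,"translation":[-160,-67,-20],"rotation":[0,0,0]}]'
python3 -m handwheel '[{"hand":85,"translation":[-36,-15,0],"rotation":[0,0,-7]},{"hand":85,"translation":[-72,-30,0],"rotation":[0,0,-14]},{"hand":85,"translation":[-108,-45,0],"rotation":[0,0,-21]},{"hand":85,"translation":[-144,-60,0],"rotation":[0,0,-28]},{"hand":85,"translation":[-175,-74,0],"rotation":[0,0,-35]}]'
python3 -m handwheel '[{"hand":85,"translation":[0,0,0],"rotation":[0,0,-7]},{"hand":85,"translation":[0,0,0],"rotation":[0,0,-13]},{"hand":85,"translation":[0,0,0],"rotation":[0,0,-13.4]},{"hand":85,"translation":[0,0,0],"rotation":[0,0,-13.4]},{"hand":85,"translation":[0,0,0],"rotation":[0,0,-13.4]}]'
python3 - <<'E'
from h import *
goal((.499,.389,.25),np.radians(120))
s=robot.get_state();m,T=cam('wrist',s)
cv2.imwrite('pics/w1.png',robot.read_camera('wrist')[:,:,::-1])
print(s['time_s'],proj(m,T,(.4986,.3891,.134)),np.round(s['joints'],2))
E
```

```text
time_s: 0.52
position: [0.3447, 0.5243, 0.2503]
orientation: [-3.139, -0.0, 2.82]
wrist_force: [0.7, 0.5, 1.3]
gripper_width: 0.0848
finger_force: 0.0
time_s: 0.93
position: [0.4886, 0.3981, 0.2509]
orientation: [-3.141, -0.0, -2.848]
wrist_force: [-0.3, 0.1, 0.8]
gripper_width: 0.0852
finger_force: 0.0
time_s: 1.35
position: [0.4861, 0.401, 0.251]
orientation: [3.141, -0.001, -2.62]
wrist_force: [-0.6, -0.4, 0.5]
gripper_width: 0.0849
finger_force: 0.0
shift [ -5.2 -16.8   1. ] turn [ 0.  -0.  -0.1]
1.35 [[237.02457553 191.01882514]] [-0.68  0.38 -0.11  1.62  0.04  1.14  1.3 ]
```

View pics/w1.png

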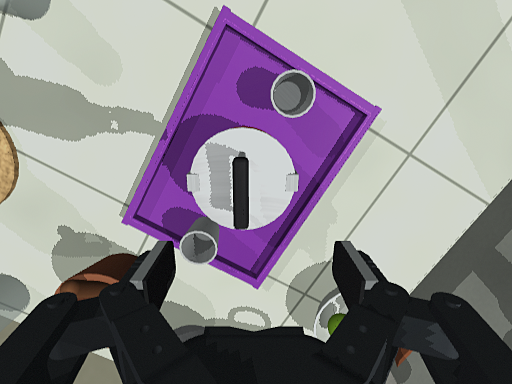

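The wrist view shows the pot's bar upright in the image, from (240,156) to (241,228), with its centre at (240.5,192). That agrees with the projection to within 3 px.

```bash
python3 - <<'E'
from h import *
s=robot.get_state();m,T=cam('wrist',s)
p=pix(m,T,(240.5,192),.134)[0];print(p);goal((p[0],p[1],.108),np.radians(120))
# also tray/tumbler check
print(pix(m,T,[(293,92),(198,246)],.062).round(3), pix(m,T,[(225,8),(379,108),(122,221),(258,287)],.02).round(3))
E
```

```text
[0.49779789 0.39280449 0.134     ]
shift [ -6.  -13.  143.1] turn [ 0.  -0.  -0.1]
[[0.385 0.395 0.062]
 [0.616 0.388 0.062]] [[0.341 0.279 0.02 ]
 [0.341 0.507 0.02 ]
 [0.66  0.275 0.02 ]
 [0.659 0.509 0.02 ]]
```

```bash
python3 -m handwheel '[{"hand":85,"translation":[-6,-13,10],"rotation":[0,0,0]},{"hand":85,"translation":[-6,-13,30],"rotation":[0,0,0]},{"hand":85,"translation":[-6,-13,60],"rotation":[0,0,0]},{"hand":85,"translation":[-6,-13,85],"rotation":[0,0,0]},{"hand":85,"translation":[-6,-13,105],"rotation":[0,0,0]}]'
python3 -m handwheel '[{"hand":85,"translation":[0,0,15],"rotation":[0,0,0]},{"hand":85,"translation":[0,0,30],"rotation":[0,0,0]},{"hand":85,"translation":[0,0,38],"rotation":[0,0,0]},{"hand":60,"translation":[0,0,38],"rotation":[0,0,0]},{"hand":30,"translation":[0,0,38],"rotation":[0,0,0]}]'
python3 -m handwheel '[{"hand":5,"translation":[0,0,0],"rotation":[0,0,0]},{"hand":0,"translation":[0,0,0],"rotation":[0,0,0]},{"hand":0,"translation":[0,0,0],"rotation":[0,0,0]},{"hand":0,"translation":[0,0,0],"rotation":[0,0,0]},{"hand":0,"translation":[0,0,0],"rotation":[0,0,0]}]'
```

```text
time_s: 1.82
position: [0.4983, 0.3909, 0.1434]
orientation: [-3.14, -0.002, -2.62]
wrist_force: [0.4, 0.8, -0.6]
gripper_width: 0.0848
finger_force: 0.0
time_s: 2.23
position: [0.4986, 0.3921, 0.108]
orientation: [-3.141, -0.0, -2.619]
wrist_force: [0.1, 0.6, 0.1]
gripper_width: 0.0634
finger_force: 0.0
time_s: 2.65
position: [0.4988, 0.393, 0.1094]
orientation: [3.141, 0.002, -2.618]
wrist_force: [-0.3, 0.2, 3.3]
gripper_width: 0.0149
finger_force: 60.0
```

```bash
python3 -m handwheel '[{"hand":0,"translation":[0,0,-4],"rotation":[0,0,0]},{"hand":0,"translation":[0,0,-14],"rotation":[0,0,0]},{"hand":0,"translation":[0,0,-30],"rotation":[0,0,0]},{"hand":0,"translation":[0,0,-48],"rotation":[0,0,0]},{"hand":0,"translation":[0,0,-60],"rotation":[0,0,0]}]'
python3 -m handwheel '[{"hand":0,"translation":[2,-6,0],"rotation":[0,0,0]},{"hand":0,"translation":[8,-20,0],"rotation":[0,0,0]},{"hand":0,"translation":[16,-42,0],"rotation":[0,0,0]},{"hand":0,"translation":[25,-66,0],"rotation":[0,0,0]},{"hand":0,"translation":[34,-91,0],"rotation":[0,0,0]}]'
python3 -m handwheel '[{"hand":0,"translation":[10,-26,0],"rotation":[0,0,0]},{"hand":0,"translation":[20,-54,0],"rotation":[0,0,0]},{"hand":0,"translation":[29,-80,0],"rotation":[0,0,0]},{"hand":0,"translation":[37,-100,0],"rotation":[0,0,0]},{"hand":0,"translation":[43,-115,0],"rotation":[0,0,0]}]'
python3 -m handwheel '[{"hand":0,"translation":[0,0,10],"rotation":[0,0,0]},{"hand":0,"translation":[0,0,26],"rotation":[0,0,0]},{"hand":0,"translation":[0,0,42],"rotation":[0,0,0]},{"hand":0,"translation":[0,0,52],"rotation":[0,0,0]},{"hand":0,"translation":[0,0,57],"rotation":[0,0,0]}]'
```

```text
time_s: 3.07
position: [0.4982, 0.3921, 0.1692]
orientation: [-3.142, -0.0, -2.619]
wrist_force: [1.5, 0.0, -5.9]
gripper_width: 0.0149
finger_force: 58.9
time_s: 3.48
position: [0.5132, 0.2933, 0.1664]
orientation: [-3.141, -0.004, -2.619]
wrist_force: [0.3, -0.1, -8.1]
gripper_width: 0.0148
finger_force: 58.9
time_s: 3.9
position: [0.5335, 0.1696, 0.1666]
orientation: [-3.14, -0.005, -2.623]
wrist_force: [0.2, -0.5, -6.6]
gripper_width: 0.0149
finger_force: 58.9
time_s: 4.32
position: [0.5324, 0.1738, 0.1086]
orientation: [3.141, -0.006, -2.619]
wrist_force: [-0.9, -0.1, -7.1]
gripper_width: 0.0148
finger_force: 58.9
```

```bash
python3 -m handwheel '[{"hand":0,"translation":[0,0,1],"rotation":[0,0,0]},{"hand":0,"translation":[0,0,2],"rotation":[0,0,0]},{"hand":0,"translation":[0,0,3],"rotation":[0,0,0]},{"hand":0,"translation":[0,0,4],"rotation":[0,0,0]},{"hand":0,"translation":[0,0,4],"rotation":[0,0,0]}]'
```

```text
time_s: 4.73
position: [0.5348, 0.1756, 0.1077]
orientation: [-3.141, 0.001, -2.618]
wrist_force: [-0.0, -0.5, -6.8]
gripper_width: 0.0148
finger_force: 58.9
```

```bash
python3 -m handwheel '[{"hand":0,"translation":[0,0,1],"rotation":[0,0,0]},{"hand":0,"translation":[0,0,1],"rotation":[0,0,0]},{"hand":0,"translation":[0,0,2],"rotation":[0,0,0]},{"hand":0,"translation":[0,0,2],"rotation":[0,0,0]},{"hand":0,"translation":[0,0,2],"rotation":[0,0,0]}]'
```

```text
time_s: 5.15
position: [0.5346, 0.1756, 0.1054]
orientation: [3.142, 0.0, -2.619]
wrist_force: [-0.5, 0.2, -5.6]
gripper_width: 0.0148
finger_force: 59.2
```

```bash
python3 -m handwheel '[{"hand":0,"translation":[0,0,1],"rotation":[0,0,0]},{"hand":0,"translation":[0,0,2],"rotation":[0,0,0]},{"hand":0,"translation":[0,0,2],"rotation":[0,0,0]},{"hand":0,"translation":[0,0,2],"rotation":[0,0,0]},{"hand":0,"translation":[0,0,2],"rotation":[0,0,0]}]'
```

```text
time_s: 5.57
position: [0.5346, 0.1755, 0.1053]
orientation: [-3.142, 0.0, -2.619]
wrist_force: [-5.6, -2.0, 9.0]
gripper_width: 0.0151
finger_force: 61.1
```

```bash
python3 -m handwheel '[{"hand":30,"translation":[0,0,0],"rotation":[0,0,0]},{"hand":60,"translation":[0,0,0],"rotation":[0,0,0]},{"hand":85,"translation":[0,0,0],"rotation":[0,0,0]},{"hand":85,"translation":[0,0,0],"rotation":[0,0,0]},{"hand":85,"translation":[0,0,-3],"rotation":[0,0,0]}]'
python3 -m handwheel '[{"hand":85,"translation":[0,0,-15],"rotation":[0,0,0]},{"hand":85,"translation":[0,0,-45],"rotation":[0,0,0]},{"hand":85,"translation":[0,0,-85],"rotation":[0,0,0]},{"hand":85,"translation":[0,0,-125],"rotation":[0,0,0]},{"hand":85,"translation":[0,0,-165],"rotation":[0,0,0]}]'
python3 - <<'E'
from h import *
goal((.690,.0235,.29),np.radians(30.5))
E
```

```text
time_s: 5.98
position: [0.5344, 0.1755, 0.106]
orientation: [3.141, -0.001, -2.619]
wrist_force: [-0.1, -0.3, 0.1]
gripper_width: 0.0745
finger_force: 0.0
time_s: 6.4
position: [0.5342, 0.1754, 0.2732]
orientation: [3.141, -0.0, -2.619]
wrist_force: [0.8, 0.5, -0.2]
gripper_width: 0.0849
finger_force: 0.0
shift [ -59.1 -209.4  -16.8] turn [ 0.  -0.  89.5]
```

```bash
python3 -m handwheel '[{"hand":85,"translation":[-10,-40,-10],"rotation":[0,0,7]},{"hand":85,"translation":[-22,-80,-17],"rotation":[0,0,14]},{"hand":85,"translation":[-34,-120,-17],"rotation":[0,0,21]},{"hand":85,"translation":[-46,-160,-17],"rotation":[0,0,28]},{"hand":85,"translation":[-59,-200,-17],"rotation":[0,0,35]}]'
python3 -m handwheel '[{"hand":85,"translation":[0,-3,0],"rotation":[0,0,7]},{"hand":85,"translation":[0,-5,0],"rotation":[0,0,14]},{"hand":85,"translation":[0,-5,0],"rotation":[0,0,21]},{"hand":85,"translation":[0,-5,0],"rotation":[0,0,28]},{"hand":85,"translation":[0,-5,0],"rotation":[0,0,35]}]'
python3 -m handwheel '[{"hand":85,"translation":[0,0,0],"rotation":[0,0,7]},{"hand":85,"translation":[0,0,0],"rotation":[0,0,14]},{"hand":85,"translation":[0,0,0],"rotation":[0,0,19]},{"hand":85,"translation":[0,0,0],"rotation":[0,0,19.5]},{"hand":85,"translation":[0,0,0],"rotation":[0,0,19.5]}]'
python3 - <<'E'
from h import *
s=robot.get_state();m,T=cam('wrist',s)
cv2.imwrite('pics/w2.png',robot.read_camera('wrist')[:,:,::-1])
print(proj(m,T,(.6898,.0235,.17)),np.round(s['joints'],2))
E
```

```text
time_s: 6.82
position: [0.6853, 0.0314, 0.2891]
orientation: [3.141, 0.001, 3.048]
wrist_force: [0.5, -0.0, 0.4]
gripper_width: 0.085
finger_force: 0.0
time_s: 7.23
position: [0.6837, 0.028, 0.2881]
orientation: [-3.142, -0.0, 2.437]
wrist_force: [-0.5, 0.6, 0.4]
gripper_width: 0.0851
finger_force: 0.0
time_s: 7.65
position: [0.6836, 0.0282, 0.2882]
orientation: [-3.141, -0.0, 2.105]
wrist_force: [-0.5, 0.6, 0.4]
gripper_width: 0.0848
finger_force: 0.0
[[256.48068168 192.72844374]] [-0.33  0.46  0.34  1.45 -0.15  1.26  0.56]
```

View pics/w2.png

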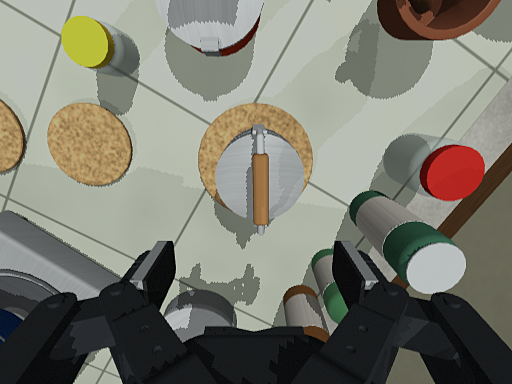

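The tiffin's bar is centred at (260.7,189) and upright in the image. A white-capped bottle stands at (436,267), so I'll check its clearance.

```bash
python3 - <<'E'
from h import *
s=robot.get_state();m,T=cam('wrist',s)
p=pix(m,T,(260.7,189),.170)[0];print(p);goal((p[0],p[1],.144),np.radians(30.5))
mt,Tt=cam('top')
for z in(.1,.13,.16,.2):print(z,pix(m,T,(436,267),z)[0].round(3),pix(mt,Tt,(266,58),z)[0].round(3))
I=cv2.imread('pics/w2.png');H=cv2.cvtColor(I,cv2.COLOR_BGR2HSV);a=cv2.inRange(H,(8,80,60),(24,255,255))
k=np.zeros_like(a);k[95:215,190:325]=a[95:215,190:325]
c=max(cv2.findContours(k,0,1)[0],key=cv2.contourArea)[:,0,:]
w=pix(m,T,cv2.convexHull(c)[:,0],.012)[:,:2]*1000
from scipy.optimize import least_squares
r=np.hypot(*(w-np.array([688,20])).T);w=w[abs(r-90)<8]
print(len(w),least_squares(lambda q:np.hypot(w[:,0]-q[0],w[:,1]-q[1])-90,[688,20],loss='soft_l1').x)
E
```

```text
[0.69143186 0.02898395 0.17      ]
shift [ -3.3   7.1 144.2] turn [-0.  -0.   0.1]
0.1 [0.973 0.038 0.1  ] [0.942 0.051 0.1  ]
0.13 [0.943 0.043 0.13 ] [0.924 0.05  0.13 ]
0.16 [0.914 0.048 0.16 ] [0.906 0.048 0.16 ]
0.2 [0.874 0.055 0.2  ] [0.882 0.046 0.2  ]
32 [690.35225077  20.69934121]
```

```bash
python3 -m handwheel '[{"hand":85,"translation":[-3,6,15],"rotation":[0,0,0]},{"hand":85,"translation":[-3,6,40],"rotation":[0,0,0]},{"hand":85,"translation":[-3,6,70],"rotation":[0,0,0]},{"hand":85,"translation":[-3,6,95],"rotation":[0,0,0]},{"hand":85,"translation":[-3,6,115],"rotation":[0,0,0]}]'
python3 -m handwheel '[{"hand":85,"translation":[0,0,15],"rotation":[0,0,0]},{"hand":85,"translation":[0,0,25],"rotation":[0,0,0]},{"hand":85,"translation":[0,0,29],"rotation":[0,0,0]},{"hand":60,"translation":[0,0,29],"rotation":[0,0,0]},{"hand":30,"translation":[0,0,29],"rotation":[0,0,0]}]'
python3 -m handwheel '[{"hand":5,"translation":[0,0,0],"rotation":[0,0,0]},{"hand":0,"translation":[0,0,0],"rotation":[0,0,0]},{"hand":0,"translation":[0,0,0],"rotation":[0,0,0]},{"hand":0,"translation":[0,0,0],"rotation":[0,0,0]},{"hand":0,"translation":[0,0,0],"rotation":[0,0,0]}]'
```

```text
time_s: 8.12
position: [0.6893, 0.0285, 0.1695]
orientation: [-3.139, -0.002, 2.104]
wrist_force: [-0.0, 0.1, -0.5]
gripper_width: 0.0846
finger_force: 0.0
time_s: 8.53
position: [0.6909, 0.0284, 0.1448]
orientation: [3.141, 0.0, 2.103]
wrist_force: [0.4, 0.1, 0.8]
gripper_width: 0.0633
finger_force: 0.0
time_s: 8.95
position: [0.6911, 0.0285, 0.1452]
orientation: [3.14, 0.001, 2.103]
wrist_force: [1.7, 0.8, 1.4]
gripper_width: 0.0152
finger_force: 60.7
```

```bash
python3 -m handwheel '[{"hand":0,"translation":[0,0,-4],"rotation":[0,0,0]},{"hand":0,"translation":[0,0,-14],"rotation":[0,0,0]},{"hand":0,"translation":[0,0,-34],"rotation":[0,0,0]},{"hand":0,"translation":[0,0,-58],"rotation":[0,0,0]},{"hand":0,"translation":[0,0,-82],"rotation":[0,0,0]}]'
python3 -m handwheel '[{"hand":0,"translation":[0,0,-24],"rotation":[0,0,0]},{"hand":0,"translation":[0,0,-48],"rotation":[0,0,0]},{"hand":0,"translation":[0,0,-70],"rotation":[0,0,0]},{"hand":0,"translation":[0,0,-84],"rotation":[0,0,0]},{"hand":0,"translation":[0,0,-88],"rotation":[0,0,0]}]'
python3 -m handwheel '[{"hand":0,"translation":[6,0,0],"rotation":[0,0,0]},{"hand":0,"translation":[20,0,0],"rotation":[0,0,0]},{"hand":0,"translation":[42,0,0],"rotation":[0,0,0]},{"hand":0,"translation":[68,0,0],"rotation":[0,0,0]},{"hand":0,"translation":[96,0,0],"rotation":[0,0,0]}]'
python3 -m handwheel '[{"hand":0,"translation":[28,2,0],"rotation":[0,0,0]},{"hand":0,"translation":[56,4,0],"rotation":[0,0,0]},{"hand":0,"translation":[84,6,0],"rotation":[0,0,0]},{"hand":0,"translation":[112,8,0],"rotation":[0,0,0]},{"hand":0,"translation":[140,10,0],"rotation":[0,0,0]}]'
python3 -m handwheel '[{"hand":0,"translation":[28,2,0],"rotation":[0,0,0]},{"hand":0,"translation":[56,4,0],"rotation":[0,0,0]},{"hand":0,"translation":[84,6,0],"rotation":[0,0,0]},{"hand":0,"translation":[110,8,0],"rotation":[0,0,0]},{"hand":0,"translation":[132,9,0],"rotation":[0,0,0]}]'
python3 -m handwheel '[{"hand":0,"translation":[14,0,0],"rotation":[0,0,0]},{"hand":0,"translation":[25,0,0],"rotation":[0,0,0]},{"hand":0,"translation":[33,0,0],"rotation":[0,0,0]},{"hand":0,"translation":[38,0,0],"rotation":[0,0,0]},{"hand":0,"translation":[40,0,0],"rotation":[0,0,0]}]'
python3 - <<'E'
from h import *
goal((.5,.391,.17),np.radians(30.5))
E
```

```text
time_s: 9.37
position: [0.689, 0.0286, 0.2259]
orientation: [-3.138, -0.002, 2.102]
wrist_force: [1.7, 0.5, -5.4]
gripper_width: 0.0152
finger_force: 59.6
time_s: 9.78
position: [0.6909, 0.0283, 0.3173]
orientation: [3.138, 0.001, 2.102]
wrist_force: [0.4, -0.8, -5.5]
gripper_width: 0.0151
finger_force: 59.6
time_s: 10.2
position: [0.6393, 0.1126, 0.3118]
orientation: [-3.137, -0.002, 2.102]
wrist_force: [0.6, 0.1, -5.2]
gripper_width: 0.0152
finger_force: 59.6
time_s: 10.62
position: [0.5761, 0.2392, 0.3122]
orientation: [-3.137, -0.001, 2.104]
wrist_force: [1.0, 0.2, -5.0]
gripper_width: 0.015
finger_force: 59.6
time_s: 11.03
position: [0.5161, 0.3583, 0.3121]
orientation: [-3.137, -0.002, 2.106]
wrist_force: [0.4, -0.4, -5.8]
gripper_width: 0.0152
finger_force: 59.6
time_s: 11.45
position: [0.4997, 0.3897, 0.314]
orientation: [-3.141, 0.0, 2.102]
wrist_force: [0.6, -0.2, -5.0]
gripper_width: 0.0149
finger_force: 59.6
shift [  1.   1. 144.] turn [-0.   0.  -0.1]
```

```bash
python3 -m handwheel '[{"hand":0,"translation":[1,1,8],"rotation":[0,0,0]},{"hand":0,"translation":[1,1,28],"rotation":[0,0,0]},{"hand":0,"translation":[1,1,52],"rotation":[0,0,0]},{"hand":0,"translation":[1,1,76],"rotation":[0,0,0]},{"hand":0,"translation":[1,1,98],"rotation":[0,0,0]}]'
python3 -m handwheel '[{"hand":0,"translation":[0,0,20],"rotation":[0,0,0]},{"hand":0,"translation":[0,0,40],"rotation":[0,0,0]},{"hand":0,"translation":[0,0,56],"rotation":[0,0,0]},{"hand":0,"translation":[0,0,68],"rotation":[0,0,0]},{"hand":0,"translation":[0,0,75],"rotation":[0,0,0]}]'
python3 -m handwheel '[{"hand":0,"translation":[0,0,1],"rotation":[0,0,0]},{"hand":0,"translation":[0,0,2],"rotation":[0,0,0]},{"hand":0,"translation":[0,0,3],"rotation":[0,0,0]},{"hand":0,"translation":[0,0,3],"rotation":[0,0,0]},{"hand":0,"translation":[0,0,3],"rotation":[0,0,0]}]'
```

```text
time_s: 11.87
position: [0.5009, 0.3893, 0.2146]
orientation: [-3.141, 0.001, 2.1]
wrist_force: [0.6, -0.5, -6.3]
gripper_width: 0.015
finger_force: 59.6
time_s: 12.28
position: [0.5002, 0.3896, 0.1393]
orientation: [-3.139, 0.001, 2.101]
wrist_force: [0.3, 0.4, -5.8]
gripper_width: 0.0153
finger_force: 59.6
time_s: 12.7
position: [0.5006, 0.3915, 0.1393]
orientation: [3.14, -0.0, 2.102]
wrist_force: [-0.8, -0.1, -5.7]
gripper_width: 0.0151
finger_force: 59.6
```

```bash
python3 -m handwheel '[{"hand":0,"translation":[0,0,1],"rotation":[0,0,0]},{"hand":0,"translation":[0,0,2],"rotation":[0,0,0]},{"hand":0,"translation":[0,0,2],"rotation":[0,0,0]},{"hand":0,"translation":[0,0,2],"rotation":[0,0,0]},{"hand":0,"translation":[0,0,2],"rotation":[0,0,0]}]'
```

```text
time_s: 13.12
position: [0.5007, 0.3917, 0.1372]
orientation: [3.14, -0.001, 2.103]
wrist_force: [-0.0, 0.5, -0.9]
gripper_width: 0.0148
finger_force: 60.4
```

```bash
python3 -m handwheel '[{"hand":30,"translation":[0,0,0],"rotation":[0,0,0]},{"hand":60,"translation":[0,0,0],"rotation":[0,0,0]},{"hand":85,"translation":[0,0,0],"rotation":[0,0,0]},{"hand":85,"translation":[0,0,0],"rotation":[0,0,0]},{"hand":85,"translation":[0,0,-3],"rotation":[0,0,0]}]'
python3 -m handwheel '[{"hand":85,"translation":[0,0,-20],"rotation":[0,0,0]},{"hand":85,"translation":[0,0,-60],"rotation":[0,0,0]},{"hand":85,"translation":[0,0,-100],"rotation":[0,0,0]},{"hand":85,"translation":[0,0,-140],"rotation":[0,0,0]},{"hand":85,"translation":[0,0,-180],"rotation":[0,0,0]}]'
python3 - <<'E'
from h import *
s=robot.get_state();m,T=cam('wrist',s)
cv2.imwrite('pics/w3.png',robot.read_camera('wrist')[:,:,::-1])
print(proj(m,T,[(.5,.391,.158)]))
goal((.475,-.402,.38),np.radians(-77))
E
```

```text
time_s: 13.53
position: [0.5, 0.391, 0.139]
orientation: [-3.141, 0.0, 2.102]
wrist_force: [0.6, 0.6, 0.4]
gripper_width: 0.0744
finger_force: 0.0
time_s: 13.95
position: [0.5, 0.3908, 0.3216]
orientation: [3.141, -0.0, 2.102]
wrist_force: [0.4, 0.4, -0.1]
gripper_width: 0.0847
finger_force: 0.0
[[253.57436867 174.62222994]]
shift [-671.  -426.5  -57.9] turn [  0.9   0.4 -72.6]
```

View pics/w3.png

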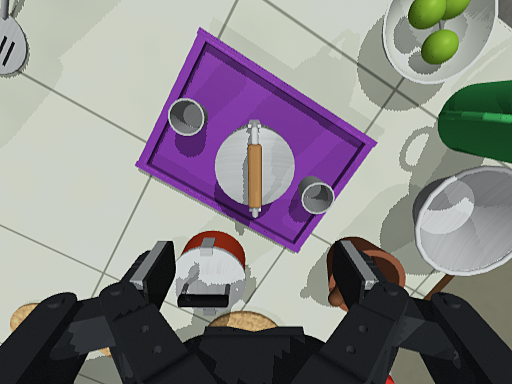

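The tiffin's bar is at (255,176), within 2 px of the tray-centre projection, so it's placed well. Now to the kettle.

```bash
python3 -m handwheel '[{"hand":85,"translation":[-20,-13,-10],"rotation":[0,0,0]},{"hand":85,"translation":[-53,-34,-25],"rotation":[0,0,0]},{"hand":85,"translation":[-86,-55,-40],"rotation":[0,0,0]},{"hand":85,"translation":[-119,-76,-50],"rotation":[0,0,0]},{"hand":85,"translation":[-152,-97,-58],"rotation":[0,0,0]}]'
python3 -m handwheel '[{"hand":85,"translation":[-33,-21,0],"rotation":[0,0,0]},{"hand":85,"translation":[-66,-42,0],"rotation":[0,0,0]},{"hand":85,"translation":[-99,-63,0],"rotation":[0,0,0]},{"hand":85,"translation":[-132,-84,0],"rotation":[0,0,0]},{"hand":85,"translation":[-165,-105,0],"rotation":[0,0,0]}]'
python3 -m handwheel '[{"hand":85,"translation":[-33,-21,0],"rotation":[0,0,0]},{"hand":85,"translation":[-66,-42,0],"rotation":[0,0,0]},{"hand":85,"translation":[-99,-63,0],"rotation":[0,0,0]},{"hand":85,"translation":[-132,-84,0],"rotation":[0,0,0]},{"hand":85,"translation":[-165,-105,0],"rotation":[0,0,0]}]'
python3 -m handwheel '[{"hand":85,"translation":[-33,-21,0],"rotation":[0,0,7]},{"hand":85,"translation":[-66,-42,0],"rotation":[0,0,14]},{"hand":85,"translation":[-99,-63,0],"rotation":[0,0,21]},{"hand":85,"translation":[-132,-84,0],"rotation":[0,0,28]},{"hand":85,"translation":[-165,-105,0],"rotation":[0,0,35]}]'
python3 - <<'E'
from h import *
m,T=cam('wrist',{'orientation':[3.1412,0,2.102],'position':[.5,.3908,.3216]})
p=pix(m,T,[(202,29),(377,144),(301,252),(136,165)],.02);print(p.round(3),p.mean(0)); print(pix(m,T,(255,177),.158+.004))
goal((.475,-.402,.38),np.radians(-77)); print(robot.get_state()['joints'])
E
```

```text
time_s: 14.42
position: [0.4936, 0.2091, 0.3786]
orientation: [3.14, -0.0, 2.103]
wrist_force: [0.1, -0.4, -0.6]
gripper_width: 0.0848
finger_force: 0.0
time_s: 14.83
position: [0.4862, 0.0135, 0.3776]
orientation: [3.14, -0.0, 2.103]
wrist_force: [0.8, -0.4, 0.3]
gripper_width: 0.0849
finger_force: 0.0
time_s: 15.25
position: [0.4793, -0.1819, 0.3777]
orientation: [3.14, 0.0, 2.103]
wrist_force: [1.2, -0.7, -0.7]
gripper_width: 0.0849
finger_force: 0.0
time_s: 15.67
position: [0.4728, -0.3771, 0.3776]
orientation: [3.141, -0.0, 1.486]
wrist_force: [0.3, 1.0, 0.2]
gripper_width: 0.0849
finger_force: 0.0
[[0.345 0.51  0.02 ]
 [0.664 0.506 0.02 ]
 [0.667 0.279 0.02 ]
 [0.341 0.277 0.02 ]] [0.50426188 0.39303947 0.02      ]
[[0.50235759 0.39024364 0.162     ]]
shift [-24.6   4.3  -2.4] turn [ 0.  -0.  72.1]
[-1.45612780e-03  3.20975272e-01  8.18813885e-01  1.53250721e+00
 -2.37205928e-01  1.39010115e+00  7.49763359e-01]
```

```bash
python3 -m handwheel '[{"hand":85,"translation":[-10,2,0],"rotation":[0,0,7]},{"hand":85,"translation":[-24,4,0],"rotation":[0,0,14]},{"hand":85,"translation":[-24,4,0],"rotation":[0,0,21]},{"hand":85,"translation":[-24,4,0],"rotation":[0,0,28]},{"hand":85,"translation":[-24,4,0],"rotation":[0,0,35]}]'
python3 -m handwheel '[{"hand":85,"translation":[0,0,0],"rotation":[0,0,7]},{"hand":85,"translation":[0,0,0],"rotation":[0,0,14]},{"hand":85,"translation":[0,0,0],"rotation":[0,0,21]},{"hand":85,"translation":[0,0,0],"rotation":[0,0,28]},{"hand":85,"translation":[0,0,0],"rotation":[0,0,35]}]'
python3 -m handwheel '[{"hand":85,"translation":[0,0,0],"rotation":[0,0,2]},{"hand":85,"translation":[0,0,0],"rotation":[0,0,2]},{"hand":85,"translation":[0,0,0],"rotation":[0,0,2]},{"hand":85,"translation":[0,0,0],"rotation":[0,0,2]},{"hand":85,"translation":[0,0,0],"rotation":[0,0,2]}]'
python3 - <<'E'
from h import *
s=robot.get_state();m,T=cam('wrist',s)
cv2.imwrite('pics/w4.png',robot.read_camera('wrist')[:,:,::-1])
print(proj(m,T,[(.475,-.402,.256)]),np.round(s['joints'],2),s['orientation'])
E
```

```text
time_s: 16.08
position: [0.4749, -0.4001, 0.3771]
orientation: [-3.142, 0.0, 0.874]
wrist_force: [-0.2, 0.0, -0.1]
gripper_width: 0.085
finger_force: 0.0
time_s: 16.5
position: [0.4752, -0.3995, 0.3773]
orientation: [-3.142, -0.0, 0.264]
wrist_force: [-0.3, 0.8, 0.2]
gripper_width: 0.0849
finger_force: 0.0
time_s: 16.92
position: [0.4751, -0.3997, 0.3773]
orientation: [-3.141, -0.0, 0.236]
wrist_force: [1.0, 0.8, 0.9]
gripper_width: 0.0851
finger_force: 0.0
[[255.71649207 185.60781505]] [-0.12  0.45  1.12  1.5  -0.4   1.44 -0.32] [-3.14142844e+00 -3.86824210e-04  2.35618719e-01]
```

View pics/w4.png

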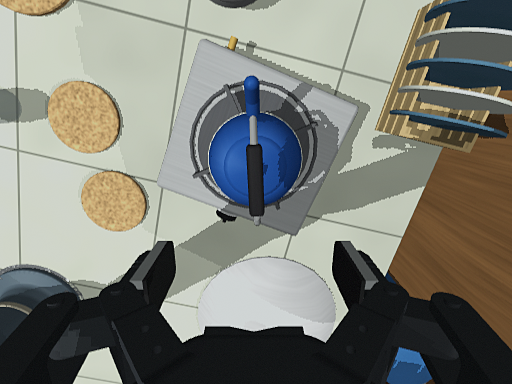

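The kettle's bar runs from (254.5,146) to (256.5,216), with its centre at (255.5,181).

```bash
python3 - <<'E'
from h import *
s=robot.get_state();m,T=cam('wrist',s)
p=pix(m,T,(255.5,181),.256)[0];print(p);goal((p[0],p[1],.230),np.radians(-78))
p=pix(m,T,[(203,39),(356,103),(297,236),(160,187)],.065);print(p.round(3),p.mean(0))
E
```

```text
[ 0.47962103 -0.40066776  0.256     ]
shift [  4.1   2.  147.4] turn [-0.  -0.   1.5]
[[ 0.624 -0.287  0.065]
 [ 0.591 -0.539  0.065]
 [ 0.345 -0.513  0.065]
 [ 0.38  -0.255  0.065]] [ 0.48477159 -0.39869857  0.065     ]
```

```bash
python3 -m handwheel '[{"hand":85,"translation":[3,2,15],"rotation":[0,0,1.5]},{"hand":85,"translation":[3,2,40],"rotation":[0,0,1.5]},{"hand":85,"translation":[3,2,70],"rotation":[0,0,1.5]},{"hand":85,"translation":[3,2,95],"rotation":[0,0,1.5]},{"hand":85,"translation":[3,2,115],"rotation":[0,0,1.5]}]'
python3 -m handwheel '[{"hand":85,"translation":[0,0,15],"rotation":[0,0,0]},{"hand":85,"translation":[0,0,27],"rotation":[0,0,0]},{"hand":85,"translation":[0,0,33],"rotation":[0,0,0]},{"hand":60,"translation":[0,0,33],"rotation":[0,0,0]},{"hand":30,"translation":[0,0,33],"rotation":[0,0,0]}]'
python3 -m handwheel '[{"hand":5,"translation":[0,0,0],"rotation":[0,0,0]},{"hand":0,"translation":[0,0,0],"rotation":[0,0,0]},{"hand":0,"translation":[0,0,0],"rotation":[0,0,0]},{"hand":0,"translation":[0,0,0],"rotation":[0,0,0]},{"hand":0,"translation":[0,0,0],"rotation":[0,0,0]}]'
python3 -m handwheel '[{"hand":0,"translation":[0,0,-4],"rotation":[0,0,0]},{"hand":0,"translation":[0,0,-14],"rotation":[0,0,0]},{"hand":0,"translation":[0,0,-30],"rotation":[0,0,0]},{"hand":0,"translation":[0,0,-48],"rotation":[0,0,0]},{"hand":0,"translation":[0,0,-60],"rotation":[0,0,0]}]'
python3 - <<'E'
from h import *
goal((.689,.0203,.24),np.radians(-78)); print(robot.get_state()['joints'])
E
```

```text
time_s: 17.38
position: [0.478, -0.3998, 0.2589]
orientation: [-3.139, 0.002, 0.208]
wrist_force: [0.1, 0.4, 0.6]
gripper_width: 0.0847
finger_force: 0.0
time_s: 17.8
position: [0.4787, -0.4012, 0.2295]
orientation: [3.141, -0.0, 0.208]
wrist_force: [0.4, 0.7, 0.9]
gripper_width: 0.0636
finger_force: 0.0
time_s: 18.22
position: [0.4788, -0.401, 0.2301]
orientation: [3.141, -0.001, 0.209]
wrist_force: [-0.7, 2.1, 4.4]
gripper_width: 0.0148
finger_force: 60.8
time_s: 18.63
position: [0.4784, -0.4009, 0.2903]
orientation: [3.141, 0.0, 0.209]
wrist_force: [-0.2, -0.3, -6.9]
gripper_width: 0.015
finger_force: 59.3
shift [ 293.3 -368.5   50.2] turn [ 0.  0. -0.]
[-0.09545864  0.51218429  1.07918696  1.62820419 -0.4667653   1.28591233
 -0.29701153]
```

```bash
python3 -m handwheel '[{"hand":0,"translation":[4,-5,0],"rotation":[0,0,0]},{"hand":0,"translation":[14,-17,0],"rotation":[0,0,0]},{"hand":0,"translation":[29,-36,0],"rotation":[0,0,0]},{"hand":0,"translation":[46,-57,0],"rotation":[0,0,0]},{"hand":0,"translation":[63,-78,0],"rotation":[0,0,0]}]'
python3 -m handwheel '[{"hand":0,"translation":[17,-22,0],"rotation":[0,0,0]},{"hand":0,"translation":[34,-43,0],"rotation":[0,0,0]},{"hand":0,"translation":[51,-64,0],"rotation":[0,0,0]},{"hand":0,"translation":[68,-86,0],"rotation":[0,0,0]},{"hand":0,"translation":[86,-108,0],"rotation":[0,0,0]}]'
python3 -m handwheel '[{"hand":0,"translation":[17,-22,0],"rotation":[0,0,0]},{"hand":0,"translation":[34,-43,0],"rotation":[0,0,0]},{"hand":0,"translation":[51,-64,0],"rotation":[0,0,0]},{"hand":0,"translation":[68,-86,0],"rotation":[0,0,0]},{"hand":0,"translation":[86,-108,0],"rotation":[0,0,0]}]'
python3 -m handwheel '[{"hand":0,"translation":[17,-22,0],"rotation":[0,0,0]},{"hand":0,"translation":[32,-41,0],"rotation":[0,0,0]},{"hand":0,"translation":[44,-56,0],"rotation":[0,0,0]},{"hand":0,"translation":[53,-67,0],"rotation":[0,0,0]},{"hand":0,"translation":[57,-73,0],"rotation":[0,0,0]}]'
python3 -m handwheel '[{"hand":0,"translation":[1,-1,6],"rotation":[0,0,0]},{"hand":0,"translation":[1,-1,20],"rotation":[0,0,0]},{"hand":0,"translation":[1,-1,36],"rotation":[0,0,0]},{"hand":0,"translation":[1,-1,50],"rotation":[0,0,0]},{"hand":0,"translation":[1,-1,60],"rotation":[0,0,0]}]'
python3 - <<'E'
from h import *
goal((.689,.0203,.144),np.radians(-78)); print(robot.get_state()['joints'])
s=robot.get_state();m,T=cam('top')
I=robot.read_camera('top')[:,:,::-1]
w=robot.read_camera('wrist')[:,:,::-1]
cv2.imwrite('pics/k1.png',np.hstack([cv2.resize(I[90:210,190:330],(420,360)),w[:360:1,:380]]))
E
```

```text
time_s: 19.05
position: [0.5239, -0.3096, 0.288]
orientation: [-3.139, 0.001, 0.208]
wrist_force: [0.5, 0.3, -7.5]
gripper_width: 0.0149
finger_force: 59.3
time_s: 19.47
position: [0.5855, -0.1857, 0.288]
orientation: [-3.14, 0.002, 0.209]
wrist_force: [-0.2, 0.3, -6.8]
gripper_width: 0.0151
finger_force: 59.3
time_s: 19.88
position: [0.6471, -0.0623, 0.2878]
orientation: [-3.14, 0.002, 0.209]
wrist_force: [1.3, 0.2, -7.3]
gripper_width: 0.0151
finger_force: 59.3
time_s: 20.3
position: [0.6887, 0.0224, 0.2876]
orientation: [-3.14, 0.001, 0.213]
wrist_force: [1.1, 1.3, -8.2]
gripper_width: 0.015
finger_force: 59.3
time_s: 20.72
position: [0.6872, 0.0183, 0.2266]
orientation: [-3.141, 0.003, 0.206]
wrist_force: [-0.1, 1.1, -7.0]
gripper_width: 0.0149
finger_force: 59.3
shift [ 2.4 -1.5 82.6] turn [-0.   0.2 -0.2]
[-0.70916839  0.68491302  1.02887392  1.5441708  -0.6040037   1.2633756
 -0.95599071]
```

View pics/k1.png

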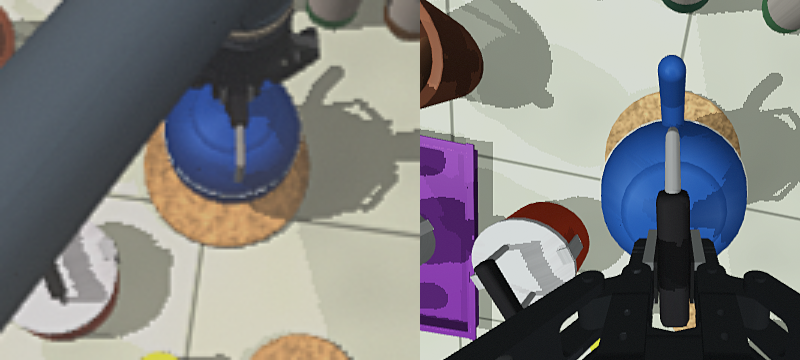

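The kettle hangs over the mat and the grip is square. Lowering.

```bash
python3 -m handwheel '[{"hand":0,"translation":[1,-1,14],"rotation":[0,0,0]},{"hand":0,"translation":[1,-1,34],"rotation":[0,0,0]},{"hand":0,"translation":[1,-1,54],"rotation":[0,0,0]},{"hand":0,"translation":[1,-1,70],"rotation":[0,0,0]},{"hand":0,"translation":[1,-1,79],"rotation":[0,0,0]}]'
python3 -m handwheel '[{"hand":0,"translation":[0,0,1],"rotation":[0,0,0]},{"hand":0,"translation":[0,0,1],"rotation":[0,0,0]},{"hand":0,"translation":[0,0,1],"rotation":[0,0,0]},{"hand":0,"translation":[0,0,1],"rotation":[0,0,0]},{"hand":0,"translation":[0,0,1],"rotation":[0,0,0]}]'
```

```text
time_s: 21.23
position: [0.6889, 0.0214, 0.1478]
orientation: [-3.141, 0.002, 0.209]
wrist_force: [-0.9, -0.2, -7.5]
gripper_width: 0.0148
finger_force: 59.3
time_s: 21.65
position: [0.6904, 0.0208, 0.1506]
orientation: [3.141, -0.002, 0.209]
wrist_force: [0.5, 0.3, -5.7]
gripper_width: 0.0151
finger_force: 59.3
```

```bash
python3 -m handwheel '[{"hand":0,"translation":[0,0,1],"rotation":[0,0,0]},{"hand":0,"translation":[0,0,2],"rotation":[0,0,0]},{"hand":0,"translation":[0,0,3],"rotation":[0,0,0]},{"hand":0,"translation":[0,0,3],"rotation":[0,0,0]},{"hand":0,"translation":[0,0,3],"rotation":[0,0,0]}]'
```

```text
time_s: 22.07
position: [0.6896, 0.0211, 0.1462]
orientation: [-3.141, 0.0, 0.209]
wrist_force: [1.0, 0.7, -6.5]
gripper_width: 0.015
finger_force: 59.3
```

```bash
python3 -m handwheel '[{"hand":0,"translation":[0,0,1],"rotation":[0,0,0]},{"hand":0,"translation":[0,0,2],"rotation":[0,0,0]},{"hand":0,"translation":[0,0,2],"rotation":[0,0,0]},{"hand":0,"translation":[0,0,2],"rotation":[0,0,0]},{"hand":0,"translation":[0,0,2],"rotation":[0,0,0]}]'
```

```text
time_s: 22.48
position: [0.6896, 0.021, 0.1442]
orientation: [-3.142, 0.0, 0.209]
wrist_force: [0.1, 0.1, -6.4]
gripper_width: 0.0145
finger_force: 59.4
```

```bash
python3 -m handwheel '[{"hand":0,"translation":[0,0,1],"rotation":[0,0,0]},{"hand":0,"translation":[0,0,1],"rotation":[0,0,0]},{"hand":0,"translation":[0,0,1.5],"rotation":[0,0,0]},{"hand":0,"translation":[0,0,1.5],"rotation":[0,0,0]},{"hand":0,"translation":[0,0,1.5],"rotation":[0,0,0]}]'
```

```text
time_s: 22.9
position: [0.6899, 0.0211, 0.1441]
orientation: [-3.141, -0.001, 0.209]
wrist_force: [-3.8, 2.5, 6.6]
gripper_width: 0.015
finger_force: 61.0
```

```bash
python3 -m handwheel '[{"hand":30,"translation":[0,0,0],"rotation":[0,0,0]},{"hand":60,"translation":[0,0,0],"rotation":[0,0,0]},{"hand":85,"translation":[0,0,0],"rotation":[0,0,0]},{"hand":85,"translation":[0,0,0],"rotation":[0,0,0]},{"hand":85,"translation":[0,0,-3],"rotation":[0,0,0]}]'
python3 -m handwheel '[{"hand":85,"translation":[0,0,-15],"rotation":[0,0,0]},{"hand":85,"translation":[0,0,-45],"rotation":[0,0,0]},{"hand":85,"translation":[0,0,-80],"rotation":[0,0,0]},{"hand":85,"translation":[0,0,-110],"rotation":[0,0,0]},{"hand":85,"translation":[0,0,-130],"rotation":[0,0,0]}]'
python3 - <<'E'
from h import *
goal((.5346,.1755,.25),np.radians(-60))
s=robot.get_state();m,T=cam('wrist',s);print(np.round(s['joints'],2))
w=robot.read_camera('wrist')[:,:,::-1];cv2.imwrite('pics/k2.png',w)
t=robot.read_camera('top')[:,:,::-1];cv2.imwrite('pics/t2.png',t)
print(proj(m,T,[(.689,.0203,.17)]))
E
```

```text
time_s: 23.32
position: [0.6895, 0.021, 0.1452]
orientation: [3.141, 0.001, 0.209]
wrist_force: [0.5, 0.4, -0.7]
gripper_width: 0.0742
finger_force: 0.0
time_s: 23.73
position: [0.6908, 0.0199, 0.2808]
orientation: [3.14, -0.005, 0.208]
wrist_force: [0.4, 0.0, 0.3]
gripper_width: 0.0852
finger_force: 0.0
shift [-120.8 -184.5   29.9] turn [  0.1  -0.3 -18.1]
[-0.72  0.65  1.06  1.47 -0.57  1.35 -0.99]
[[252.53883707 190.17795464]]
```

View pics/k2.png

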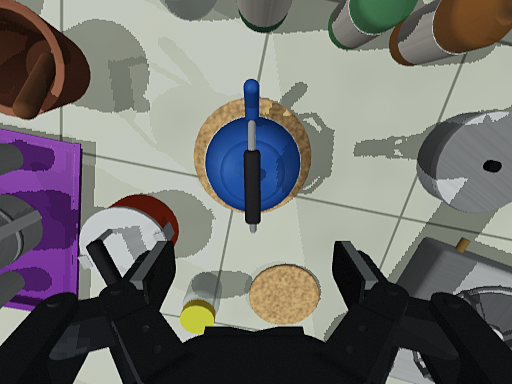

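The kettle's bar centre is at (252,187), against a projection of (252.5,190), so it's centred on the mat. Now to the pot.

```bash
python3 -m handwheel '[{"hand":85,"translation":[-16,-25,0],"rotation":[0,0,-4]},{"hand":85,"translation":[-38,-58,0],"rotation":[0,0,-8]},{"hand":85,"translation":[-60,-92,5],"rotation":[0,0,-12]},{"hand":85,"translation":[-82,-125,15],"rotation":[0,0,-16]},{"hand":85,"translation":[-104,-158,25],"rotation":[0,0,-18]}]'
python3 - <<'E'
from h import *
goal((.5346,.1755,.25),np.radians(-60))
I=cv2.imread('pics/t2.png');cv2.imwrite('pics/z3.png',cv2.resize(I[165:285,335:460],None,fx=5,fy=5,interpolation=3))
E
```

```text
time_s: 24.25
position: [0.5537, 0.1549, 0.2506]
orientation: [-3.141, -0.001, 0.525]
wrist_force: [0.3, -0.0, 0.4]
gripper_width: 0.0849
finger_force: 0.0
shift [ -6.2 -27.4   0.6] turn [-0.  -0.   0.1]
```

View pics/z3.png

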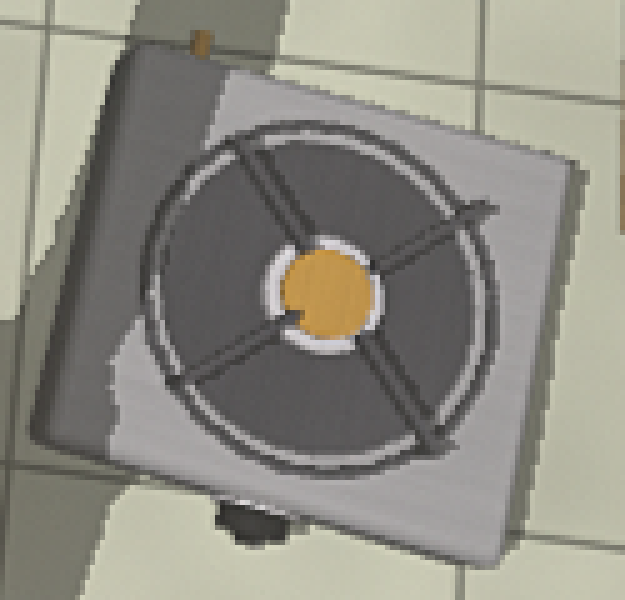

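Stove without the kettle: the burner cap is at crop (328,295), the arm-end midpoint at about (336,294) and the ring's centre at (320,299).

```bash
python3 -m handwheel '[{"hand":85,"translation":[-3,-14,0],"rotation":[0,0,0]},{"hand":85,"translation":[-6,-27,0],"rotation":[0,0,0]},{"hand":85,"translation":[-6,-27,0],"rotation":[0,0,0]},{"hand":85,"translation":[-6,-27,0],"rotation":[0,0,0]},{"hand":85,"translation":[-6,-27,0],"rotation":[0,0,0]}]'
python3 - <<'E'
from h import *
m,T=cam('top')
f=lambda u,z:pix(m,T,np.array(u)/5+[335,165],z).round(4)
print('cap',f((328,295),.085),'arms',f((336,294),.098),'ring',f((320,299),.075), f((320,299),.065))
s=robot.get_state();m,T=cam('wrist',s)
w=robot.read_camera('wrist')[:,:,::-1];cv2.imwrite('pics/w5.png',w)
print(proj(m,T,[(.5346,.1755,.13)]))
E
```

```text
time_s: 24.67
position: [0.5372, 0.1734, 0.2511]
orientation: [3.141, -0.001, 0.522]
wrist_force: [-0.1, -0.4, 0.0]
gripper_width: 0.0856
finger_force: 0.0
cap [[ 0.4802 -0.4006  0.085 ]] arms [[ 0.4796 -0.4     0.098 ]] ring [[ 0.4787 -0.4     0.075 ]] [[ 0.4801 -0.4039  0.065 ]]
[[250.30874448 186.16668595]]
```

View pics/w5.png

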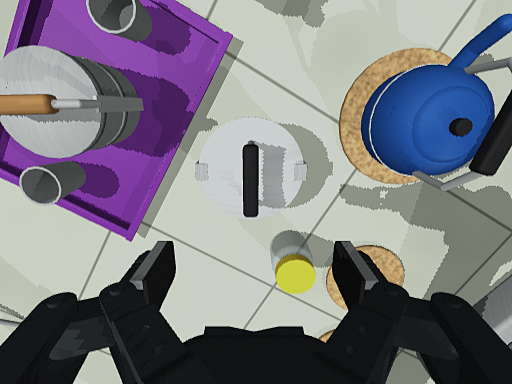

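The pot's bar is at (250.5,181), a few px along the bar from the projection. I'll split the difference and grip.

```bash
python3 - <<'E'
from h import *
goal((.5364,.1765,.106),np.radians(-60))
E
```

```text
shift [  0.8  -3.6 145.1] turn [ 0.1 -0.  -0.2]
```

```bash
python3 -m handwheel '[{"hand":85,"translation":[1,-3,15],"rotation":[0,0,0]},{"hand":85,"translation":[1,-3,40],"rotation":[0,0,0]},{"hand":85,"translation":[1,-3,70],"rotation":[0,0,0]},{"hand":85,"translation":[1,-3,95],"rotation":[0,0,0]},{"hand":85,"translation":[1,-3,115],"rotation":[0,0,0]}]'
python3 -m handwheel '[{"hand":85,"translation":[0,0,14],"rotation":[0,0,0]},{"hand":85,"translation":[0,0,25],"rotation":[0,0,0]},{"hand":85,"translation":[0,0,30],"rotation":[0,0,0]},{"hand":60,"translation":[0,0,30],"rotation":[0,0,0]},{"hand":30,"translation":[0,0,30],"rotation":[0,0,0]}]'
python3 -m handwheel '[{"hand":5,"translation":[0,0,0],"rotation":[0,0,0]},{"hand":0,"translation":[0,0,0],"rotation":[0,0,0]},{"hand":0,"translation":[0,0,0],"rotation":[0,0,0]},{"hand":0,"translation":[0,0,0],"rotation":[0,0,0]},{"hand":0,"translation":[0,0,0],"rotation":[0,0,0]}]'
python3 -m handwheel '[{"hand":0,"translation":[0,0,-4],"rotation":[0,0,0]},{"hand":0,"translation":[0,0,-14],"rotation":[0,0,0]},{"hand":0,"translation":[0,0,-34],"rotation":[0,0,0]},{"hand":0,"translation":[0,0,-58],"rotation":[0,0,0]},{"hand":0,"translation":[0,0,-82],"rotation":[0,0,0]}]'
python3 -m handwheel '[{"hand":0,"translation":[0,0,-24],"rotation":[0,0,0]},{"hand":0,"translation":[0,0,-46],"rotation":[0,0,0]},{"hand":0,"translation":[0,0,-64],"rotation":[0,0,0]},{"hand":0,"translation":[0,0,-74],"rotation":[0,0,0]},{"hand":0,"translation":[0,0,-78],"rotation":[0,0,0]}]'
python3 - <<'E'
from h import *
goal((.480,-.4003,.265),np.radians(-60)); print(robot.get_state()['joints'])
E
```

```text
time_s: 25.13
position: [0.536, 0.1759, 0.1339]
orientation: [3.141, 0.002, 0.521]
wrist_force: [-1.1, 0.1, 0.3]
gripper_width: 0.0848
finger_force: 0.0
time_s: 25.55
position: [0.5366, 0.1773, 0.1064]
orientation: [3.141, -0.001, 0.522]
wrist_force: [-1.0, 0.5, 0.5]
gripper_width: 0.0634
finger_force: 0.0
time_s: 25.97
position: [0.5366, 0.1772, 0.1063]
orientation: [3.141, -0.002, 0.523]
wrist_force: [2.0, -1.8, 1.2]
gripper_width: 0.0149
finger_force: 60.8
time_s: 26.38
position: [0.5344, 0.1775, 0.188]
orientation: [-3.141, 0.003, 0.523]
wrist_force: [0.4, 0.8, -6.3]
gripper_width: 0.0149
finger_force: 59.7
time_s: 26.8
position: [0.5359, 0.1776, 0.2671]
orientation: [-3.141, -0.002, 0.523]
wrist_force: [0.4, 0.0, -6.9]
gripper_width: 0.0148
finger_force: 59.7
shift [-337.2  472.7    1.2] turn [-0.  -0.1 -0. ]
[-1.21751328  0.41442307  1.11313782  1.79879242 -0.40272267  1.17977764
 -1.02756122]
```

```bash
python3 -m handwheel '[{"hand":0,"translation":[-3,5,0],"rotation":[0,0,0]},{"hand":0,"translation":[-12,16,0],"rotation":[0,0,0]},{"hand":0,"translation":[-25,35,0],"rotation":[0,0,0]},{"hand":0,"translation":[-41,57,0],"rotation":[0,0,0]},{"hand":0,"translation":[-57,80,0],"rotation":[0,0,0]}]'
python3 -m handwheel '[{"hand":0,"translation":[-16,23,0],"rotation":[0,0,0]},{"hand":0,"translation":[-32,46,0],"rotation":[0,0,0]},{"hand":0,"translation":[-49,69,0],"rotation":[0,0,0]},{"hand":0,"translation":[-65,92,0],"rotation":[0,0,0]},{"hand":0,"translation":[-82,115,0],"rotation":[0,0,0]}]'
python3 -m handwheel '[{"hand":0,"translation":[-16,23,0],"rotation":[0,0,0]},{"hand":0,"translation":[-32,46,0],"rotation":[0,0,0]},{"hand":0,"translation":[-49,69,0],"rotation":[0,0,0]},{"hand":0,"translation":[-65,92,0],"rotation":[0,0,0]},{"hand":0,"translation":[-82,115,0],"rotation":[0,0,0]}]'
python3 -m handwheel '[{"hand":0,"translation":[-16,23,0],"rotation":[0,0,0]},{"hand":0,"translation":[-32,45,0],"rotation":[0,0,0]},{"hand":0,"translation":[-47,66,0],"rotation":[0,0,0]},{"hand":0,"translation":[-61,86,0],"rotation":[0,0,0]},{"hand":0,"translation":[-73,103,0],"rotation":[0,0,0]}]'
python3 -m handwheel '[{"hand":0,"translation":[-10,14,0],"rotation":[0,0,0]},{"hand":0,"translation":[-18,26,0],"rotation":[0,0,0]},{"hand":0,"translation":[-25,35,0],"rotation":[0,0,0]},{"hand":0,"translation":[-30,42,0],"rotation":[0,0,0]},{"hand":0,"translation":[-32,45,0],"rotation":[0,0,0]}]'
python3 - <<'E'
from h import *
goal((.480,-.4003,.203),np.radians(-60)); print(robot.get_state()['joints'])
E
```

```text
time_s: 27.22
position: [0.5247, 0.0776, 0.2642]
orientation: [-3.141, 0.004, 0.523]
wrist_force: [-0.3, 0.1, -7.2]
gripper_width: 0.015
finger_force: 59.7
time_s: 27.63
position: [0.5107, -0.0634, 0.2644]
orientation: [-3.14, 0.003, 0.521]
wrist_force: [0.8, 0.1, -7.2]
gripper_width: 0.0146
finger_force: 59.7
time_s: 28.05
position: [0.4968, -0.2034, 0.2643]
orientation: [-3.139, 0.002, 0.521]
wrist_force: [1.4, -0.1, -6.7]
gripper_width: 0.0146
finger_force: 59.7
time_s: 28.47
position: [0.4844, -0.3297, 0.2643]
orientation: [-3.14, 0.003, 0.519]
wrist_force: [0.9, 0.6, -5.9]
gripper_width: 0.0146
finger_force: 59.7
time_s: 28.88
position: [0.4798, -0.3838, 0.2647]
orientation: [-3.14, 0.002, 0.52]
wrist_force: [-0.1, 0.0, -7.4]
gripper_width: 0.0146
finger_force: 59.7
shift [-7.8 14.5 61.7] turn [-0.1  0.1 -0.2]
[-0.10614546  0.49933399  1.03218235  1.68318373 -0.45037534  1.22267843
 -0.01993372]
```

```bash
python3 -m handwheel '[{"hand":0,"translation":[-4,6,0],"rotation":[0,0,0]},{"hand":0,"translation":[-8,12,4],"rotation":[0,0,0]},{"hand":0,"translation":[-10,14,12],"rotation":[0,0,0]},{"hand":0,"translation":[-10,14,24],"rotation":[0,0,0]},{"hand":0,"translation":[-10,14,36],"rotation":[0,0,0]}]'
python3 -m handwheel '[{"hand":0,"translation":[0,0,8],"rotation":[0,0,0]},{"hand":0,"translation":[0,0,14],"rotation":[0,0,0]},{"hand":0,"translation":[0,0,17],"rotation":[0,0,0]},{"hand":0,"translation":[0,0,18],"rotation":[0,0,0]},{"hand":0,"translation":[0,0,18],"rotation":[0,0,0]}]'
python3 - <<'E'
from h import *
goal((.480,-.4003,.204),np.radians(-60))
E
```

```text
time_s: 29.3
position: [0.4804, -0.3987, 0.2283]
orientation: [-3.14, -0.0, 0.523]
wrist_force: [0.1, 0.6, -7.5]
gripper_width: 0.0148
finger_force: 59.6
time_s: 29.72
position: [0.4806, -0.3991, 0.2117]
orientation: [3.142, 0.0, 0.523]
wrist_force: [-0.4, -0.7, -7.3]
gripper_width: 0.015
finger_force: 59.6
shift [-1.1  0.7  7.7] turn [ 0.  0. -0.]
```

```bash
python3 -m handwheel '[{"hand":0,"translation":[-1,1,2],"rotation":[0,0,0]},{"hand":0,"translation":[-1,1,4],"rotation":[0,0,0]},{"hand":0,"translation":[-1,1,5],"rotation":[0,0,0]},{"hand":0,"translation":[-1,1,5.5],"rotation":[0,0,0]},{"hand":0,"translation":[-1,1,5.5],"rotation":[0,0,0]}]'
```

```text
time_s: 30.13
position: [0.4802, -0.4005, 0.2062]
orientation: [-3.141, -0.0, 0.523]
wrist_force: [-0.6, -0.2, -6.2]
gripper_width: 0.015
finger_force: 59.6
```

```bash
python3 -m handwheel '[{"hand":0,"translation":[0,0,0.5],"rotation":[0,0,0]},{"hand":0,"translation":[0,0,1],"rotation":[0,0,0]},{"hand":0,"translation":[0,0,1.5],"rotation":[0,0,0]},{"hand":0,"translation":[0,0,1.5],"rotation":[0,0,0]},{"hand":0,"translation":[0,0,1.5],"rotation":[0,0,0]}]'
```

```text
time_s: 30.55
position: [0.4801, -0.4005, 0.2047]
orientation: [-3.141, -0.0, 0.523]
wrist_force: [0.4, 0.7, -6.8]
gripper_width: 0.0148
finger_force: 59.7
```

```bash
python3 -m handwheel '[{"hand":0,"translation":[0,0,0.5],"rotation":[0,0,0]},{"hand":0,"translation":[0,0,1],"rotation":[0,0,0]},{"hand":0,"translation":[0,0,1.5],"rotation":[0,0,0]},{"hand":0,"translation":[0,0,1.5],"rotation":[0,0,0]},{"hand":0,"translation":[0,0,1.5],"rotation":[0,0,0]}]'
```

```text
time_s: 30.97
position: [0.4803, -0.4011, 0.2043]
orientation: [3.14, -0.001, 0.523]
wrist_force: [-2.1, 0.9, 2.8]
gripper_width: 0.015
finger_force: 61.0
```

Contact. Release, rise, and move the arm back for a final look.

```bash
python3 -m handwheel '[{"hand":30,"translation":[0,0,0],"rotation":[0,0,0]},{"hand":60,"translation":[0,0,0],"rotation":[0,0,0]},{"hand":85,"translation":[0,0,0],"rotation":[0,0,0]},{"hand":85,"translation":[0,0,0],"rotation":[0,0,0]},{"hand":85,"translation":[0,0,-3],"rotation":[0,0,0]}]'
python3 -m handwheel '[{"hand":85,"translation":[0,0,-15],"rotation":[0,0,0]},{"hand":85,"translation":[0,0,-45],"rotation":[0,0,0]},{"hand":85,"translation":[0,0,-85],"rotation":[0,0,0]},{"hand":85,"translation":[0,0,-120],"rotation":[0,0,0]},{"hand":85,"translation":[0,0,-140],"rotation":[0,0,0]}]'
python3 -m handwheel '[{"hand":85,"translation":[0,0,0],"rotation":[0,0,0]},{"hand":85,"translation":[0,0,0],"rotation":[0,0,0]},{"hand":85,"translation":[0,0,0],"rotation":[0,0,0]},{"hand":85,"translation":[0,0,0],"rotation":[0,0,0]},{"hand":85,"translation":[0,0,0],"rotation":[0,0,0]}]'
python3 - <<'E'
from h import *
s=robot.get_state();m,T=cam('wrist',s)
w=robot.read_camera('wrist')[:,:,::-1];t=robot.read_camera('top')[:,:,::-1]
print(proj(m,T,[(.480,-.4003,.236),(.480,-.4003,.098)]))
cv2.imwrite('pics/f.png',np.hstack([cv2.resize(w,(400,300)),cv2.resize(t,(400,300))]))
E
```

```text
time_s: 31.38
position: [0.4801, -0.4003, 0.2059]
orientation: [-3.141, 0.0, 0.523]
wrist_force: [-0.2, 0.1, -0.0]
gripper_width: 0.0747
finger_force: 0.0
time_s: 31.8
position: [0.4804, -0.4021, 0.3508]
orientation: [3.136, -0.002, 0.523]
wrist_force: [0.3, -0.6, 0.2]
gripper_width: 0.0848
finger_force: 0.0
time_s: 32.22
position: [0.4799, -0.3999, 0.3448]
orientation: [-3.139, 0.001, 0.523]
wrist_force: [0.4, -0.5, 0.2]
gripper_width: 0.0854
finger_force: 0.0
[[254.12948004 188.56565844]
 [254.10893498 160.66690522]]
```

View pics/f.png

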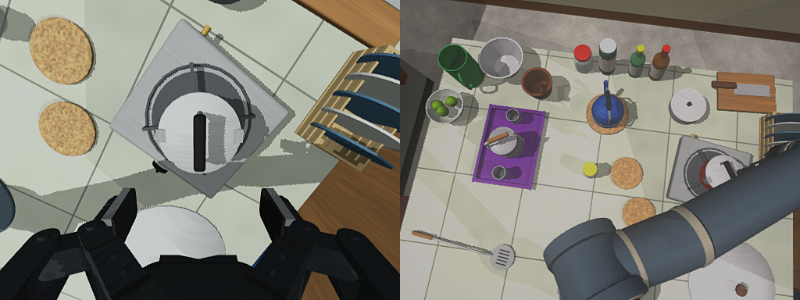

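Everything stands in place. The stove ring and the pot need a closer comparison, so I'll overlay the expected circles on an enlarged wrist picture.

```bash
python3 - <<'E'
from h import *
s=robot.get_state();m,T=cam('wrist',s)
w=robot.read_camera('wrist')[:,:,::-1]
x0,y0,k=135,10,3.2
V=cv2.resize(w[y0:y0+180,x0:x0+245],None,fx=k,fy=k,interpolation=3)
def dots(c,r,z,col,n=36):
    a=np.linspace(0,2*np.pi,n,endpoint=False)
    for q in proj(m,T,np.c_[c[0]+r*np.cos(a),c[1]+r*np.sin(a),z+0*a]):
        cv2.circle(V,tuple(int(v) for v in (q-[x0-.5,y0-.5])*k),2,col,-1)
C=(.480,-.4003)
dots(C,.105,.092,(0,255,0));dots(C,.06,.098+.096,(0,0,255))
for i,q in enumerate(proj(m,T,[(*C,.236),(*C,.098)])):cv2.drawMarker(V,tuple(int(v) for v in (q-[x0-.5,y0-.5])*k),(255,255,0),0,14,2)
cv2.imwrite('pics/g.png',V);print(V.shape,s['position'],s['orientation'])
E
```

```text
(576, 784, 3) [ 0.47996334 -0.40021203  0.34524789] [-3.13998791e+00  8.31526108e-04  5.22844768e-01]
```

View pics/g.png

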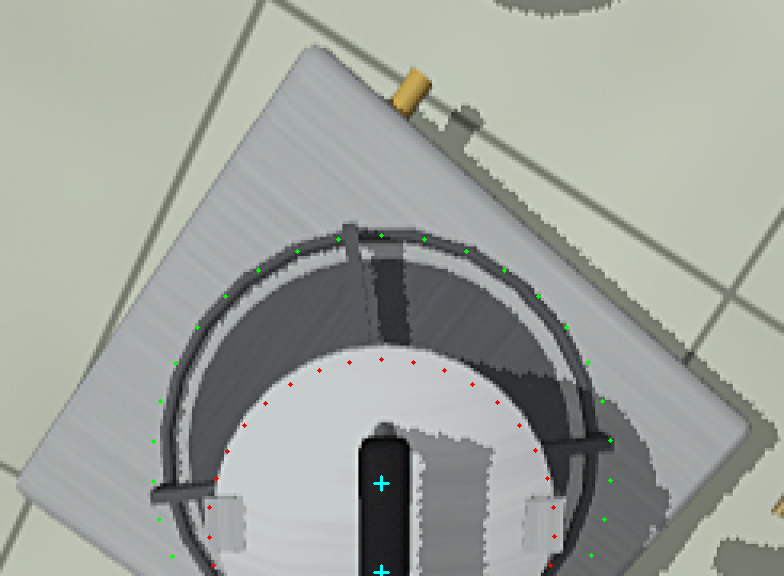

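The overlay shows the ring and the pot's rim shifted by the same small camera bias, so the pot is centred on the burner to within a few mm. Handing in.

```bash
python3 - <<'E'
from plant import robot
print(robot.job_done())
E
```

```text
the job is handed in; nothing more can be done
None
```

I handed the job in at about 32 s of robot time: the kettle is on the cork mat, the pot on the burner and the tiffin carrier on the tray, each within a few mm of centre by the camera checks. Everything is released and the loose items look unmoved, but the hand-in returned no verdict.

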